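# Pack the flux canisters and latch the carrier

## Robot

A 6-joint arm with a two-finger parallel gripper is mounted at the origin on the work surface. World frame = base frame: x ahead of the robot, y to its left, z up, the work surface at z = 0. Lengths are in mm, angles in rad, forces in N, time in s.
With the tool pointing down it reaches from about 400 to 825 mm from the base axis. Payload 7 kg.
Tool frame: the origin (TCP) lies at the very end of the fingers, on their centre line; the grasp point (between the pads) lies 19 mm behind it; z points along the fingers, y is the line along which they close (so a half turn about z gives the same grasp; the last joint's range is limited). The gripper opens to 85 mm and grips with 20 to 120 N. Pads are 22 mm wide; open, the fingers measure 114 mm over their backs; the gripper's body (76 mm by 85 mm) begins 54 mm behind the grasp point. The pads swing forward as they close: fully open they stand 13 mm farther back than shut.
Start: joints at [0.288, 0.359, 0.012, 0, -1.224, -0.288], TCP at [674.978, -0.019, 231.302] pointing down, gripper open.
Joint ranges: [-3.07, 3.07], [-1.43, 2.12], [-1.02, 1.25], [-3.03, 1.67], [-3.05, -0], [-3.03, 3.03]. Speed limits (rad/s): [2.39, 2.39, 3.01, 3.14, 3.14, 3.14].

## Interface

Orientations are given as a rotation vector (axis times angle).
In Python, from plant import bot gives the robot as it stands. The module is installed in compiled form; this text tells all that it offers. Calls block until the motion is done:
- bot.reach(position, orientation): joint-space move of the TCP to a pose.
- bot.movel(position, rate=150, rot=None, contact_N=None): straight line of the TCP; rot=None keeps the orientation; rate is the mean speed in mm/s. With contact_N (N) it stops when the force on the tool has changed by that much, and returns True; else False.
- bot.move_joints(angles): joint-space move.
- bot.gripper_to(opening, f_grip=None): finger opening in mm; f_grip is the grip in N (None keeps the last); returns when the fingers have stopped.
- bot.hold(seconds).
- bot.solve_ik(position, orientation): joint angles nearest the present ones, or None.
- bot.read_state(): the state.
- bot.capture(name): name is "scene" or "side" or "wrist"; returns a dict with "frame" (400x640x3 uint8, blue, green, red), "fx", "fy", "cx", "cy" (pixels), "world_from_camera" (4x4, takes a point from camera to world coordinates). Camera axes: x right, y down, z forward; pixel columns grow to the right and rows downward; lengths in mm; the calibration is good to about 2 mm. A picture is of the moment at which its call begins. There is no depth.
A pose or a line that the arm cannot do raises bot.MotionError and nothing moves.
- bot.hand_in(): hands the job in; it is judged then, once.
Trained networks look in the newest picture that a camera, given by its name, has taken for a name from the list of things; names that differ only in an ending like _2 or _b are one class to them, and where a whole thing is asked for, a point or a joint stands for the part that bears it (a point fixed in the world has none). Each returns a list of dicts, best first, with "score" (0 to 1); they miss things now and then, are a little off and sometimes report something else, mostly with a low value. They report only what shows in the picture. A call takes as long as a camera call. They do not tell look-alikes from the thing itself.
- bot.search_frame(thing, camera): "point" ([row, column] in pixels, amid what is visible of it).
- bot.regions_of(thing, camera): "mask" (400x640 bool, what is visible of it) and "point" ([row, column] in pixels, amid what is visible of it).
- bot.mark_of(thing, camera): "point" ([row, column] in pixels: a listed point, or the origin of a listed thing).
The state is a dict: "time": time; "joint_positions": joint angles; "qd": joint speeds; "effort": joint torques, N m; "ee_pos": TCP position; "tool_rot": TCP orientation; "ft_force": force on the tool from outside, world axes, zero at the start; "torque": the same for the moment, N m; "opening": finger opening in mm; "finger_force": force on a finger pad.
Only numpy, scipy, OpenCV 4.12 (cv2) and the standard library are available. Lean on these libraries where they do the work, as an engineer would, in place of code of your own. Each camera call takes 0.05 s, during which the arm holds its last target. There are 200 camera calls.

## Task

Pack up the welding flux: stand every aluminium flux canister on the bench upright in its own cell of the grey steel carrier, each with a rubber stopper from the wooden block pushed fully home in its neck. Only when all of them are in and stoppered, swing the carrier's keeper bar over and all the way down into its catch. Leave the other things on the bench where they are.

Things in the scene. Friction and masses are not known exactly. Their poses are not given: they have to be found in the camera images.
- can1_mid (a point): spun-aluminium flux canister, loose, upright, 126 mm tall, 0.2 to 0.45 kg: round body 60 mm across up to 80 mm height, heavy base with bevelled foot, shoulder sloping in to 86 mm, straight neck 32 mm across from 86 to 126 mm, with an open bore 25 mm across, 40 mm deep. Point on its axis, half-way up (63 mm above its foot); z up. Three or four canisters are present
- can2_mid (a point): spun-aluminium flux canister, loose, upright, 126 mm tall, 0.2 to 0.45 kg: round body 60 mm across up to 80 mm height, heavy base with bevelled foot, shoulder sloping in to 86 mm, straight neck 32 mm across from 86 to 126 mm, with an open bore 25 mm across, 40 mm deep. Point on its axis, half-way up (63 mm above its foot); z up. Three or four canisters are present
- can3_mid (a point): spun-aluminium flux canister, loose, upright, 126 mm tall, 0.2 to 0.45 kg: round body 60 mm across up to 80 mm height, heavy base with bevelled foot, shoulder sloping in to 86 mm, straight neck 32 mm across from 86 to 126 mm, with an open bore 25 mm across, 40 mm deep. Point on its axis, half-way up (63 mm above its foot); z up. Three or four canisters are present
- can4_mid (a point): spun-aluminium flux canister, loose, upright, 126 mm tall, 0.2 to 0.45 kg: round body 60 mm across up to 80 mm height, heavy base with bevelled foot, shoulder sloping in to 86 mm, straight neck 32 mm across from 86 to 126 mm, with an open bore 25 mm across, 40 mm deep. Point on its axis, half-way up (63 mm above its foot); z up. Three or four canisters are present
- stop1_mid (a point): black rubber stopper, loose, 60 mm long, 50 g: head 36 mm across, 26 mm tall, over a tapered plug 34 mm long (21 mm across under the head, 15 mm at the tip). Starts upright in the block, its head resting on the block's top. Point on its axis, 30 mm above the plug's tip (head: 4 to 30 mm above it); z from plug to head. Any stopper fits any canister; seated, the head rests on the neck's rim
- stop2_mid (a point): black rubber stopper, loose, 60 mm long, 50 g: head 36 mm across, 26 mm tall, over a tapered plug 34 mm long (21 mm across under the head, 15 mm at the tip). Starts upright in the block, its head resting on the block's top. Point on its axis, 30 mm above the plug's tip (head: 4 to 30 mm above it); z from plug to head. Any stopper fits any canister; seated, the head rests on the neck's rim
- stop3_mid (a point): black rubber stopper, loose, 60 mm long, 50 g: head 36 mm across, 26 mm tall, over a tapered plug 34 mm long (21 mm across under the head, 15 mm at the tip). Starts upright in the block, its head resting on the block's top. Point on its axis, 30 mm above the plug's tip (head: 4 to 30 mm above it); z from plug to head. Any stopper fits any canister; seated, the head rests on the neck's rim
- stop4_mid (a point): black rubber stopper, loose, 60 mm long, 50 g: head 36 mm across, 26 mm tall, over a tapered plug 34 mm long (21 mm across under the head, 15 mm at the tip). Starts upright in the block, its head resting on the block's top. Point on its axis, 30 mm above the plug's tip (head: 4 to 30 mm above it); z from plug to head. Any stopper fits any canister; seated, the head rests on the neck's rim
- block: stopper block, a fixed wooden block 230 x 56 x 40 mm with four holes in a row along its x axis, 55 mm apart; origin under its centre, z up
- rack: carrier, a fixed grey steel tray 158 x 158 mm with four square cells for canisters, two by two; outer walls and the cross-shaped partition 72 mm high. Origin under its centre, z up. On its +y side stands the 112 mm high hinge post of the keeper bar, on its -y side (89 mm out) the 118 mm high catch, a U 34 mm wide in which the bar comes to rest
- cell1 (a point): middle of the floor of one cell of the carrier, 8 mm above the bench; a cell is 66 mm square, sides along the carrier's x and y; any cell takes any canister
- cell2 (a point): middle of the floor of one cell of the carrier, 8 mm above the bench; a cell is 66 mm square, sides along the carrier's x and y; any cell takes any canister
- cell3 (a point): middle of the floor of one cell of the carrier, 8 mm above the bench; a cell is 66 mm square, sides along the carrier's x and y; any cell takes any canister
- cell4 (a point): middle of the floor of one cell of the carrier, 8 mm above the bench; a cell is 66 mm square, sides along the carrier's x and y; any cell takes any canister
- keeper (a joint): angle of the keeper bar, rad: 0 = lying level across the carrier between the canister necks and resting in its catch; it grows as the free end swings up and over away from the catch (1.57 upright, at most 2.35, leaning outwards). Stiff hinge: the bar stays where it is left; 1 to 4 N at its end move it
- keeper_hinge (a point): the keeper bar's hinge, 100 mm to +y of the carrier's centre and 101 mm above the bench; the hinge axis lies along the carrier's x axis
- keeper_grip (a point): centre of the round cross-handle at the free end of the steel keeper bar, 222 mm from the hinge; a cylinder 20 mm across, 26 mm long, lying along the carrier's x axis, on a stem 12 mm wide (bar: 30 mm wide). From the hinge it lies 222 mm x cos(angle) towards the carrier's -y and 222 mm x sin(angle) up
- coupling: brass pipe coupling, 38 mm across and 32 mm tall, standing among the canisters; loose, not part of the job; origin at its underside
- hammer: hammer lying at the far side; loose, not part of the job; origin at its underside
- brush: brush lying at the far side; loose, not part of the job; origin at its underside
- angle: piece of dark steel angle, 150 mm long, lying near the robot; loose, not part of the job; origin at its underside
- tub: yellow screw-top tub, 76 mm across and 75 mm tall, near the robot; loose, not part of the job; origin at its underside
- square: red L-shaped magnetic square, 16 mm thick, at the far right; loose, not part of the job; origin at its underside
There are look-alikes about, which are no part of the job. What is shaped like the part that bears stop4_mid but green or orange is not meant. What is shaped like the part that bears stop2_mid but yellow is not meant.

How it is judged:
By the outcome, as a careful person would: the job done as asked, in the order asked, and still so for the second after the job is handed in, with the robot touching nothing.
Of can1, can2, can3, can4 only 3 to 4 are there at a start; the rules pass over those that are not, and their reading is None.
At some moment in a run one of can1, can2, can3, can4 may be knocked a few centimetres aside while the robot is not near it.
It also fails if it takes over 210 s, if anything falls off the work surface, if the arm or the gripper's body presses on something with over 40 N, if the wrist force passes 120 N, or if a joint passes its speed limit or range.

## Working session

There is one attempt and no reset: what is moved stays moved. The work goes in short steps, each a Python script; the robot and the scene stay as the last script left them, time stands still between calls to the robot, and variables do not carry over. Pictures are saved under pics/ and viewed, at most 14 in all, crops included, and the job is handed in when it is done.

```bash
mkdir -p pics; cat > h.py <<'E'
import numpy as np, cv2
from plant import bot
from scipy.spatial.transform import Rotation as R
def ray(c,p):
    T=c["world_from_camera"]; d=np.array([(p[1]-c["cx"])/c["fx"],(p[0]-c["cy"])/c["fy"],1.])
    return T[:3,3],T[:3,:3]@d
def onz(c,p,z):
    o,d=ray(c,p); return o+d*(z-o[2])/d[2]
def proj(c,P):
    T=np.linalg.inv(c["world_from_camera"]); q=T[:3,:3]@np.array(P)+T[:3,3]
    return np.array([q[1]/q[2]*c["fy"]+c["cy"],q[0]/q[2]*c["fx"]+c["cx"]])
E
python3 - <<'E'
from h import *
for n in ["scene","side","wrist"]:
    c=bot.capture(n); cv2.imwrite(f"pics/{n}0.png",c["frame"])
    print(n,np.round(c["world_from_camera"],3).tolist(),c["fx"],c["cx"])
    for t,z in [("can1_mid",63),("stop1_mid",44),("block",0),("rack",0),("cell1",8),("keeper_grip",None),("keeper_hinge",101),("coupling",0)]:
        for r in bot.mark_of(t,n):
            print(t,round(r["score"],2),np.round(r["point"]),np.round(onz(c,r["point"],z)[:2]) if z is not None else "")
print(bot.read_state())
E
```

```text
scene [[0.164, 0.757, -0.633, 1418.263], [0.987, -0.124, 0.106, -234.773], [0.002, -0.641, -0.767, 1180.42], [0.0, 0.0, 0.0, 1.0]] 459.82183715509365 319.83448308420935
can1_mid 0.82 [191. 330.] [434. -37.]
stop1_mid 0.6 [199. 229.] [ 399. -366.]
block 0.35 [230. 312.] [ 538. -113.]
block 0.32 [211. 400.] [505. 189.]
rack 0.78 [212. 402.] [513. 195.]
cell1 0.87 [225. 396.] [564. 156.]
cell1 0.8 [216. 420.] [542. 245.]
cell1 0.78 [208. 384.] [489. 138.]
cell1 0.74 [200. 405.] [467. 217.]
keeper_grip 0.76 [128. 480.] 
keeper_hinge 0.59 [183. 434.] [487. 293.]
keeper_hinge 0.29 [203. 407.] [556. 182.]
coupling 0.63 [231. 312.] [ 539. -113.]
side [[0.793, -0.368, 0.485, -47.19], [-0.609, -0.485, 0.628, -822.696], [0.004, -0.793, -0.609, 795.398], [0.0, 0.0, 0.0, 1.0]] 460.36335191792153 316.06241713605834
can1_mid 0.73 [202. 276.] [439. -23.]
stop1_mid 0.85 [298. 351.] [ 398. -368.]
block 0.97 [290. 376.] [ 484. -358.]
block 0.37 [258. 402.] [ 604. -323.]
rack 0.8 [176. 262.] [519. 177.]
rack 0.51 [260. 402.] [ 600. -326.]
cell1 0.92 [168. 279.] [574. 169.]
cell1 0.73 [185. 260.] [482. 1
[... 581 characters left out ...]
0. -123.]
{'time': 1.35, 'joint_positions': array([ 2.88076796e-01,  3.58589030e-01,  1.18900829e-02,  1.84790551e-06,
       -1.22408197e+00, -2.88108457e-01]), 'qd': array([ 0.0003479 , -0.00191106, -0.0014247 , -0.00144315, -0.00165589,
        0.00059328]), 'effort': array([-3.13804812e-03, -5.82981813e+01,  2.93666482e+01,  6.94178224e+00,
       -5.87178729e-04,  4.93723564e-05]), 'ee_pos': array([ 6.74979312e+02, -3.45091463e-02,  2.31305352e+02]), 'tool_rot': array([-2.22139801e+00,  2.22146695e+00, -1.39490638e-05]), 'ft_force': array([-0.26235241, -0.51140887, -0.43009657]), 'torque': array([-0.02896713, -0.0027605 ,  0.02690826]), 'finger_force': 0.0, 'opening': 85.48391826527016}
```

View pics/scene0.png

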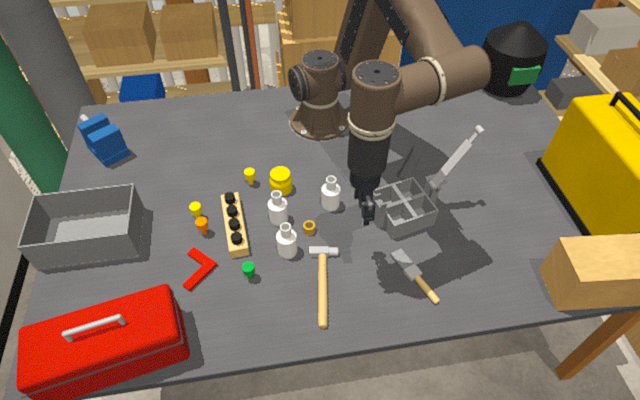

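View pics/side0.png

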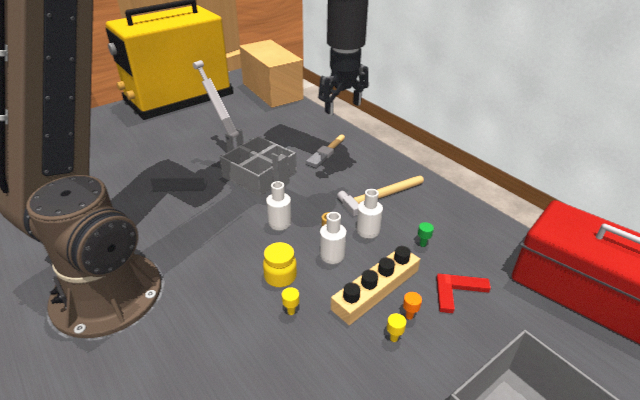

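The scene shows 3 white canisters at scene (277,208), (287,241) and (330,193). The block has 4 black stoppers at (231,197), (231,211), (234,224) and (237,239). Look-alikes: yellow (250,175) and (195,209), orange (202,226), green (249,268). The carrier is at (403,208), with the keeper leaning out to (480,128). I'll choose only the black stoppers that sit in the block, and take closer looks from above.

```bash
python3 - <<'E'
from h import *
rot=bot.read_state()["tool_rot"]
for k,(p,ts) in enumerate([((520,170,400),[("cell1",8),("rack",0),("keeper_hinge",101)]),((500,-100,400),[("can1_mid",63),("coupling",0)]),((500,-330,380),[("stop1_mid",44),("block",0),("can1_mid",63)])]):
    try: bot.reach(p,rot)
    except bot.MotionError as e: print(p,e); continue
    c=bot.capture("wrist"); cv2.imwrite(f"pics/w{k}.png",c["frame"]); np.savez(f"w{k}.npz",**{q:c[q] for q in c})
    for t,z in ts:
        for r in bot.mark_of(t,"wrist"):
            print(k,t,round(r["score"],2),np.round(r["point"]),np.round(onz(c,r["point"],z)[:2]))
E
```

```text
0 cell1 0.98 [141. 282.] [568. 159.]
0 cell1 0.9 [190. 296.] [548. 236.]
0 cell1 0.78 [177. 343.] [473. 215.]
0 cell1 0.72 [128. 339.] [482. 140.]
0 rack 0.61 [158. 313.] [521. 186.]
0 keeper_hinge 0.85 [240. 330.] [497. 283.]
1 can1_mid 0.9 [195. 356.] [439. -38.]
1 can1_mid 0.7 [288. 324.] [484. 109.]
1 can1_mid 0.38 [ 66. 332.] [ 477. -211.]
1 coupling 0.78 [134. 289.] [ 538. -119.]
2 stop1_mid 0.98 [125. 383.] [ 407. -367.]
2 block 0.76 [133. 324.] [ 484. -353.]
2 can1_mid 0.56 [345. 351.] [442. -34.]
```

```bash
python3 - <<'E'
import cv2,numpy as np
a=[cv2.imread(f"pics/w{k}.png") for k in range(3)]
# crops x1.5-2
m=np.vstack([cv2.resize(a[0][60:290,220:420],None,fx=1.3,fy=1.3)])
cv2.imwrite("pics/m.png",np.hstack([cv2.resize(a[0][60:360,210:430],(440,600)),cv2.resize(a[1][0:300,230:410],(360,600))]))
cv2.imwrite("pics/b.png",cv2.resize(a[2][40:340,200:600],(800,600)))
E
```

```text
(no output)
```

View pics/m.png

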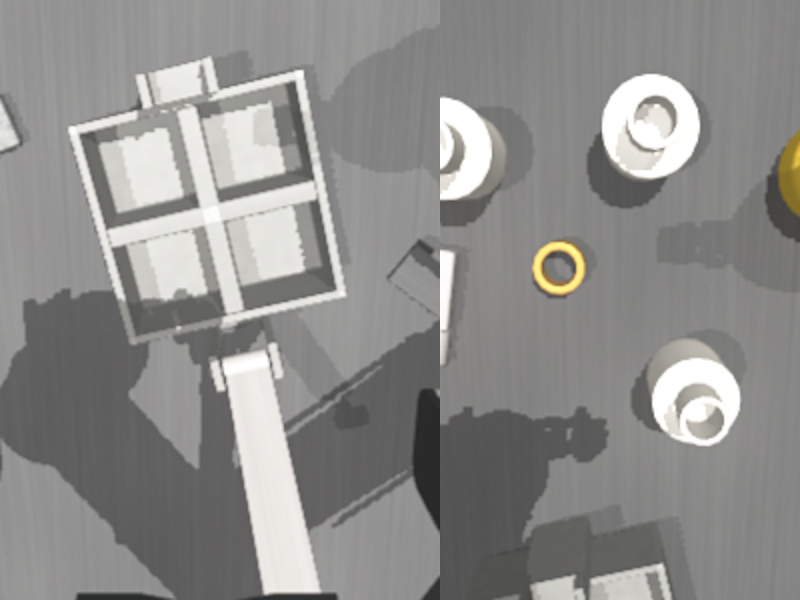

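View pics/b.png

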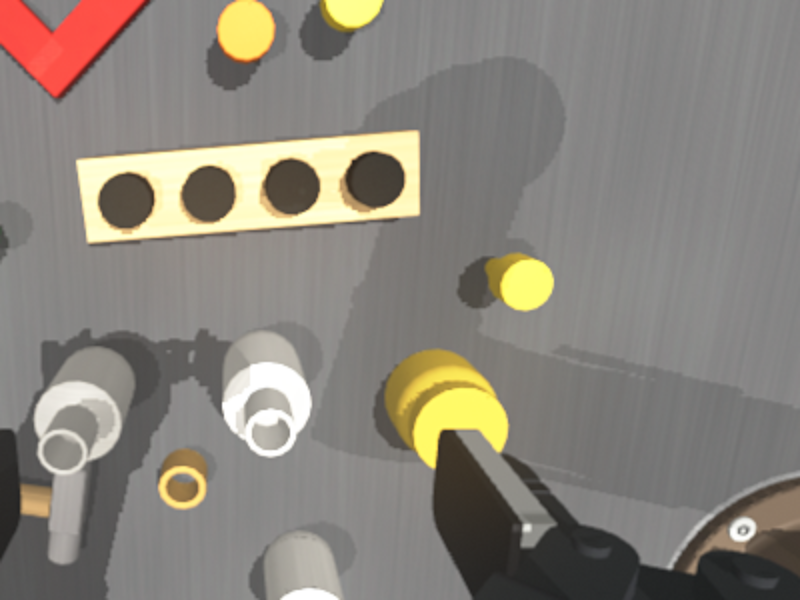

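The left picture shows the carrier, rotated by about 14°, with its hinge on the +y side, and the keeper leaning outward. The right one shows the canister necks at crop (653,120) and (705,420). The block picture shows black stopper heads at (126,200), (208,193), (291,186) and (375,179), and necks at (63,451) and (270,432).

```bash
python3 - <<'E'
from h import *
c=[dict(np.load(f"w{k}.npz")) for k in range(3)]
L=lambda u,v,z:np.round(onz(c[0],(v/2+60,u/2+210),z)[:2],1)
M=lambda u,v,z:np.round(onz(c[1],(v/2,(u-440)/2+230),z)[:2],1)
B=lambda u,v,z:np.round(onz(c[2],(v/2+40,u/2+200),z)[:2],1)
cs=[L(*p,72) for p in [(70,128),(302,71),(345,293),(134,343)]]
print("corners",cs,"mean",np.mean(cs,0),"cross",L(211,214,72),"edges",[np.linalg.norm(cs[i]-cs[i-1]) for i in range(4)])
print("catch",L(139,90,118) if 0 else L(177,70,118), "hinge",L(246,362,101))
print("stop",[B(*p,66) for p in [(126,200),(208,193),(291,186),(375,179)]])
print("blockcorners",[B(*p,40) for p in [(78,160),(418,131),(420,215),(88,242)]])
print("necks",B(63,451,126),B(270,432,126),M(653,120,126),M(705,420,126))
for z in (63,):
  pass
s=bot.capture("side")
for t in ["cell1","rack","keeper_grip"]:
  for r in bot.mark_of(t,"side"): print(t,r["score"],np.round(r["point"]),onz(s,r["point"],8).round())
E
```

```text
corners [array([610.2, 130.2]), array([458.5,  94.1]), array([422.6, 243.9]), array([572.2, 281.5])] mean [515.875 187.425] cross [517.1 187.6] edges [np.float64(155.99900640709222), np.float64(155.93620490444167), np.float64(154.04171512937657), np.float64(154.25277955356268)]
catch [537.4  94.2] hinge [493.3 284.1]
stop [array([ 566. , -349.3]), array([ 512.7, -353.8]), array([ 459.1, -358.3]), array([ 405.1, -362.8])]
blockcorners [array([ 601.1, -373.3]), array([ 372.7, -392.3]), array([ 367.1, -336.3]), array([ 597.3, -317.4])]
necks [ 602.8 -200.2] [ 473.7 -213.3] [ 474.9 -212. ] [439.  -36.5]
cell1 0.88 [185. 260.] [485. 132.   8.]
cell1 0.77 [173. 241.] [471. 216.   8.]
cell1 0.61 [162. 261.] [551. 233.   8.]
cell1 0.57 [168. 282.] [582. 165.   8.]
rack 0.73 [174. 262.] [519. 175.   8.]
keeper_grip 0.97 [ 62. 198.] [ 763. 1102.    8.]
```

```bash
cat >> h.py <<'E'
YAW=0.241; C=np.array([516.5,187.5]); R0=R.from_rotvec([-2.2214,2.2214,0])
def rk(x,y): # carrier frame -> world xy
    return C+R.from_euler('z',YAW).as_matrix()[:2,:2]@[x,y]
def down(a): return (R.from_euler('z',a)*R0).as_rotvec()
E
python3 - <<'E'
from h import *
c=dict(np.load("w0.npz")); 
# rectify carrier top plane (z=72), 4 px/mm, x right, y up
S=3.4; src=[];dst=[]
for x,y in [(-85,-85),(85,-85),(85,85),(-85,85)]:
    p=proj(c,[*rk(x,y),72]); src.append(p[::-1]); dst.append([(x+88)*S,(88-y)*S])
H=cv2.getPerspectiveTransform(np.float32(src),np.float32(dst))
im=cv2.warpPerspective(c["frame"],H,(600,600),flags=cv2.INTER_CUBIC)
for off in (38,40):
  for sx in (-1,1):
    for sy in (-1,1):
      a=[(off*sx-33+88)*S,(88-off*sy-33)*S]; b=[(off*sx+33+88)*S,(88-off*sy+33)*S]
      cv2.rectangle(im,tuple(np.int32(a)),tuple(np.int32(b)),(0,0,255) if off==38 else (0,255,0),1)
cv2.rectangle(im,tuple(np.int32([9*S,9*S])),tuple(np.int32([167*S,167*S])),(255,0,0),1)
cv2.imwrite("pics/rect.png",im)
E
```

```text
(no output)
```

View pics/rect.png

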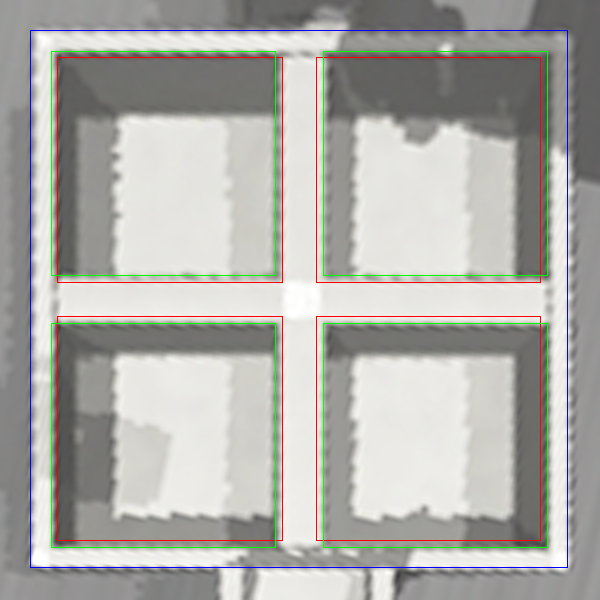

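The rectified carrier matches its 158 mm outline. The cell centres lie about 39.5 mm off centre, and pose and yaw agree. Starting with the first canister.

```bash
cat >> h.py <<'E'
def neck(p):
    """check canister near p with the wrist camera; returns xy"""
    bot.reach([p[0],p[1],300],down(0))
    c=bot.capture("wrist")
    ms=[(r["score"],onz(c,r["point"],63)[:2]) for r in bot.mark_of("can1_mid","wrist")]
    ds=sorted([(np.linalg.norm(m-p),m) for s,m in ms if s>.3],key=lambda t:t[0])
    print("marks",[(round(d),m.round(1)) for d,m in ds])
    return ds[0] if ds else None
def place_can(p,cell,chk=True):
    r=neck(np.array(p,float))
    if r is None or r[0]>8: print("CHECK"); return
    p=0.5*np.array(p)+0.5*r[1] if r[0]>3 else np.array(p)
    bot.gripper_to(60,40)
    bot.movel([*p,150]); hit=bot.movel([*p,92],rate=60,contact_N=8)
    print("descend hit",hit,bot.read_state()["ee_pos"].round(1))
    bot.gripper_to(20,60); s=bot.read_state(); print("grip",s["opening"],s["finger_force"])
    z0=s["ee_pos"][2]
    bot.movel([*p,275],rate=150); print("lift",bot.read_state()["ft_force"].round(1),bot.read_state()["opening"])
    q=rk(*cell); bot.movel([*q,275],rate=200,rot=down(YAW))
    bot.movel([*q,z0+8+72+6],rate=120)
    bot.hold(.2); hit=bot.movel([*q,z0+6],rate=40,contact_N=6); s=bot.read_state()
    print("place hit",hit,"height over floor",s["ee_pos"][2]-z0-8,s["ft_force"].round(1))
def release_up():
    s=bot.read_state(); bot.gripper_to(58); bot.movel([*s["ee_pos"][:2],275],rate=150); print("t",bot.read_state()["time"])
E
python3 - <<'E'
from h import *
bot.movel([*bot.read_state()["ee_pos"][:2],390]) if bot.read_state()["ee_pos"][2]<380 else 0
place_can((439,-36.5),(-39.5,39.5))
E
```

```text
marks [(3, array([441.9, -37.8]))]
descend hit False [440.7 -37.1  92.3]
grip 31.074466064028595 58.82355697453022
lift [-0.2  0.5 -3.4] 30.86951390693839
place hit True height over floor 0.009213784420992965 [-0.2  0.2  5.2]
```

```bash
python3 - <<'E'
from h import *
release_up()
place_can((474.3,-212.6),(39.5,39.5))
E
```

```text
t 16.9083
marks []
CHECK
```

```bash
python3 - <<'E'
from h import *
c=bot.capture("wrist"); s=bot.capture("scene")
for n,cc in (("wrist",c),("scene",s)):
    print(n,[(round(r["score"],2),r["point"],onz(cc,r["point"],63).round()) for r in bot.mark_of("can1_mid",n)])
cv2.imwrite("pics/j.png",np.hstack([c["frame"][:,150:480],s["frame"][:,180:480]]))
E
```

```text
wrist []
scene [(0.87, [184.9, 406.4], array([449., 218.,  63.])), (0.2, [201.7, 232.6], array([ 430., -351.,   63.]))]
```

View pics/j.png

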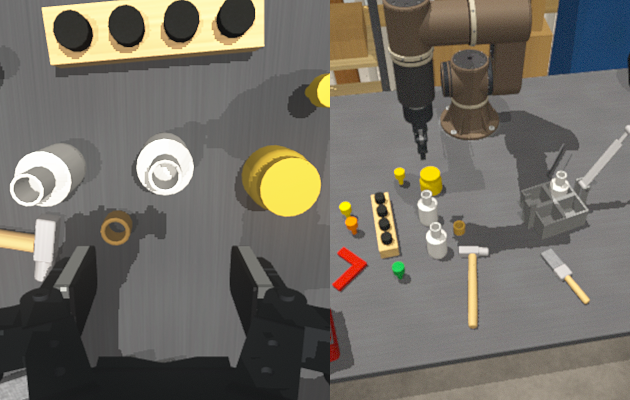

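The canister in the carrier stands upright. The wrist image shows the other two necks at wrist pixels (313,173) and (178,187), although the network missed them. I'll measure from those pixels.

```bash
python3 - <<'E'
from h import *
c=bot.capture("wrist")
print(onz(c,(173,313),126).round(1),onz(c,(187,178),126).round(1),bot.read_state()["ee_pos"])
E
sed -i 's/^def place_can(p,cell,chk=True):/def place_can(p,cell,chk=True):\n  if chk:/; ' h.py
python3 - <<'E'
s=open('h.py').read()
s=s.replace("""  if chk:
    r=neck(np.array(p,float))
    if r is None or r[0]>8: print("CHECK"); return
    p=0.5*np.array(p)+0.5*r[1] if r[0]>3 else np.array(p)
    bot.gripper""","""    if chk:
        r=neck(np.array(p,float))
        if r is None or r[0]>8: print("CHECK"); return
        p=0.5*np.array(p)+0.5*r[1] if r[0]>3 else np.array(p)
    bot.gripper""")
open('h.py','w').write(s)
E
```

```text
[ 475.3 -216.6  126. ] [ 601.5 -203.1  126. ] [ 474.50516013 -212.16863905  299.98651888]
```

```bash
python3 - <<'E'
from h import *
bot.reach([475,-214.3,275],down(np.pi/2))
place_can((475,-214.3),(39.5,39.5),chk=False)
E
```

```text
descend hit False [ 475.3 -214.3   92.4]
grip 30.21988812215698 60.211611679260386
lift [ 0.5  0.5 -4.3] 30.219422262469134
place hit True height over floor -0.08152089819597563 [-0.5 -0.3  5. ]
```

```bash
python3 - <<'E'
from h import *
release_up()
bot.reach([602,-200,300],down(np.pi/2))
c=bot.capture("wrist"); print([(round(r["score"],2),np.round(r["point"]),onz(c,r["point"],63).round()) for r in bot.mark_of("can1_mid","wrist")])
p=proj(c,[602,-201.7,126]); print(p)
f=c["frame"].copy(); cv2.circle(f,(int(p[1]),int(p[0])),3,(0,0,255),-1); cv2.imwrite("pics/k.png",f)
E
```

```text
t 31.3917
[]
[178.42467403 314.96436506]
```

View pics/k.png

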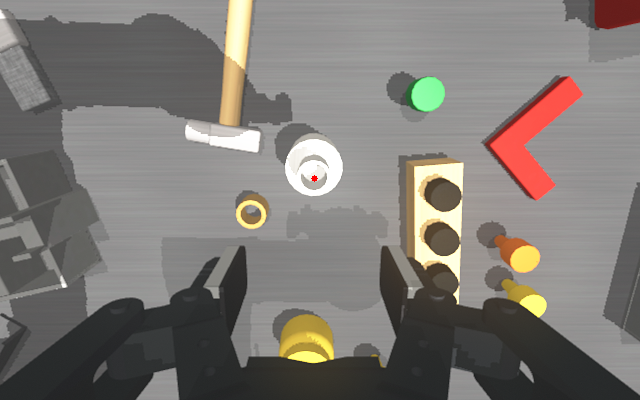

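The canister is at (314,172), in line with the marked prediction to within 3 mm. Proceeding.

```bash
python3 - <<'E'
from h import *
place_can((603.3,-201.5),(39.5,-39.5),chk=False)
E
```

```text
descend hit False [ 603.7 -201.5   92.4]
grip 31.086003853088904 59.27393797785044
lift [-0.3 -0.1 -3.4] 31.205624162591025
place hit True height over floor -0.1073006262670475 [-0.  -0.   5.7]
```

```bash
python3 - <<'E'
from h import *
release_up()
q=rk(0,0); bot.reach([*q,380],down(YAW)); c=bot.capture("wrist")
f=c["frame"]
cells=[(-39.5,39.5),(39.5,39.5),(39.5,-39.5)]
for x in cells:
    p=proj(c,[*rk(*x),134]); print(x,p.round(1)); 
bot.reach([540,-300,330],down(np.pi/2)); c2=bot.capture("wrist")
for p in [(566,-349.3),(512.7,-353.8),(459,-358.3),(405,-362.8)]:
    u=proj(c2,[*p,66]); cv2.circle(c2["frame"],(int(u[1]),int(u[0])),2,(0,0,255),-1)
for x in cells:
    p=proj(c,[*rk(*x),134]); cv2.circle(f,(int(p[1]),int(p[0])),1,(0,0,255),-1)
cv2.imwrite("pics/n.png",np.hstack([cv2.resize(f[100:300,220:420],(400,400)),cv2.resize(c2["frame"][50:350,300:600],(400,400))]))
E
```

```text
t 44.1417
(-39.5, 39.5) [197.5 347.5]
(39.5, 39.5) [197.4 279.4]
(39.5, -39.5) [128.  277.6]
```

View pics/n.png

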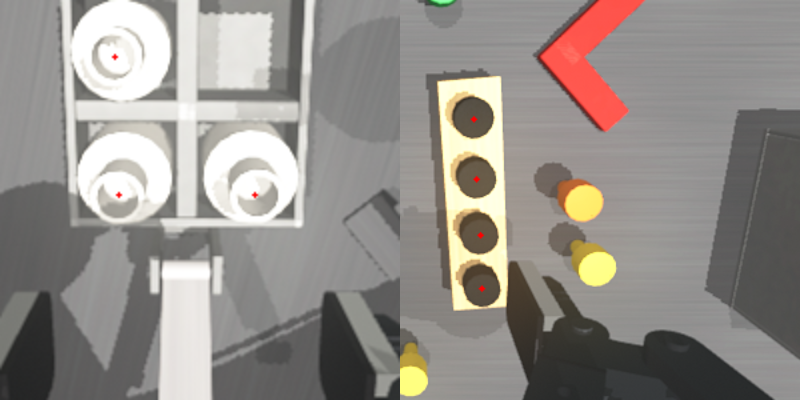

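All three canisters are upright, and the predicted necks and stoppers (red dots) match within 1–2 mm. Stoppers next.

```bash
cat >> h.py <<'E'
def stopper(p,cell):
    bot.reach([*p,130],down(np.pi/2+.084)); bot.gripper_to(60,40)
    hit=bot.movel([*p,44],rate=60,contact_N=6); z=bot.read_state()["ee_pos"][2]; print("hit",hit,z)
    if hit and z>47: print("CHECK"); return
    bot.gripper_to(20,40); s=bot.read_state(); print("grip",s["opening"],s["finger_force"]); z0=s["ee_pos"][2]
    bot.movel([*p,250]); q=rk(*cell)
    bot.reach([*q,250],down(YAW))
    bot.movel([*q,z0+142-6],rate=150); bot.hold(.2)
    hit=bot.movel([*q,z0+94-3],rate=40,contact_N=12); s=bot.read_state()
    print("insert",hit,"above home",s["ee_pos"][2]-z0-94,s["ft_force"].round(1),s["opening"],s["time"])
def rel2():
    s=bot.read_state(); bot.gripper_to(56); bot.movel([*s["ee_pos"][:2],260],rate=150)
E
python3 - <<'E'
from h import *
stopper((566,-349.3),(39.5,-39.5))
E
```

```text
hit False 44.482219285345494
grip 34.43768155309301 39.927068799734116
insert True above home 0.1289187997211627 [-1.6  1.2  5.3] 34.044904674172564 54.9917
```

```bash
python3 - <<'E'
from h import *
rel2(); stopper((512.7,-353.8),(39.5,39.5))
E
```

```text
hit False 44.44624181039911
grip 34.727668637320036 39.81578355655074
insert True above home 0.018777118586811525 [-1.8 -0.2  7.1] 34.23876852321529 65.875
```

```bash
python3 - <<'E'
from h import *
rel2(); stopper((459,-358.3),(-39.5,39.5))
E
```

```text
hit False 44.397682810041665
grip 34.74740280973586 39.70501760020852
insert True above home -0.014177113912680284 [-2.  -0.3  7.2] 34.678385668826266 77.025
```

```bash
python3 - <<'E'
from h import *
rel2(); bot.reach([500,0,400],down(0))
n=np.array([np.cos(YAW),np.sin(YAW),0]); o0=np.array([*C,0])
fr=[]
for cam in ("scene","side"):
    c=bot.capture(cam); fr.append(c["frame"])
    for r in bot.mark_of("keeper_grip",cam)[:1]:
        o,d=ray(c,r["point"]); P=o+d*(n@(o0-o))/(n@d); y=(P-o0)@[-np.sin(YAW),np.cos(YAW),0]
        print(cam,r["score"],P.round(),"y",y,"len",np.hypot(y-100,P[2]-101),"ang",np.arctan2(P[2]-101,100-y))
cv2.imwrite("pics/o.png",np.hstack([cv2.resize(fr[0][100:270,350:520],(400,400)),cv2.resize(fr[1][40:210,170:340],(400,400))]))
E
```

```text
scene 0.63 [464. 402. 299.] y 220.6877272211613 len 232.19497001069055 ang 2.117376759031582
side 0.58 [468. 384. 291.] y 202.16654540048464 len 215.96007337163948 ang 2.063580595502725
```

View pics/o.png

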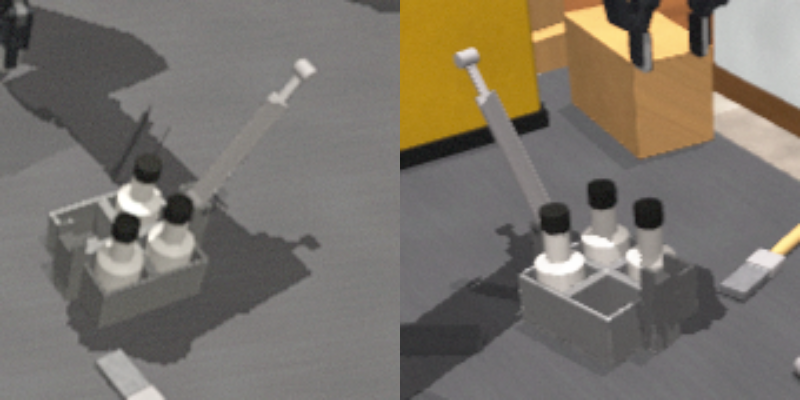

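Three stoppered canisters stand upright. The keeper is at about 2.09 rad. I'll push it over with closed fingers along its arc.

```bash
python3 - <<'E'
from h import *
from scipy.optimize import brentq
def off(t):
    if t>=np.pi/2: return 21/np.sin(t)
    if np.tan(t)<1.1: return 10/np.cos(t)
    return brentq(lambda d:np.hypot(d*np.sin(t)-11,d*np.cos(t))-10,10,40) if np.hypot(10*np.sin(t)-11,10*np.cos(t))<10 else 15
def tcp(t,extra=0):
    d=off(t)+extra; s=222*np.cos(t)-d*np.sin(t); z=101+222*np.sin(t)+d*np.cos(t)
    return [*rk(0,100-s),z]
bot.gripper_to(0,40)
a=tcp(2.09,35)
bot.reach([a[0],a[1],400],down(YAW)); bot.movel(tcp(2.09,25),rate=150); 
f0=bot.read_state()["ft_force"]
for t in np.arange(2.0,0.25,-.15):
    P=tcp(t); bot.movel(P,rate=90); s=bot.read_state(); print(round(t,2),(s["ee_pos"]-P).round(1),(s["ft_force"]-f0).round(1),round(s["time"],1))
E
```

```text
2.0 [ 0.2 -0.5  0.3] [0.  0.1 0.1] 83.4
1.85 [ 0.2 -0.5  0.3] [-1.  -1.2 -0.4] 84.0
1.7 [ 0.2 -0.5  0.2] [-0.2 -0.7 -0.2] 84.5
1.55 [ 0.2 -0.7  0.2] [0.7 0.4 0.7] 85.0
1.4 [ 0.2 -0.7  0.1] [0.6 0.2 0.2] 85.5
1.25 [ 0.2 -0.7  0. ] [-0.3 -0.2 -0.7] 86.1
1.1 [ 0.1 -0.7 -0.1] [ 0.  -0.3  1.1] 86.6
0.95 [ 0.  -0.6 -0.2] [0.4 0.2 0.1] 87.2
0.8 [-0.  -0.5 -0.3] [-0.3 -0.8  0.4] 87.7
0.65 [-0.1 -0.5 -0.4] [ 0.3 -0.4  1.3] 88.2
0.5 [-0.1 -0.3 -0.4] [-1.1  0.8  0.9] 88.8
0.35 [ 0.  -0.1 -0. ] [ 0.1 -0.2 -0.2] 89.3
```

```bash
python3 - <<'E'
from h import *
fr=[bot.capture(c)["frame"] for c in ("scene","side")]
cv2.imwrite("pics/p.png",np.hstack([cv2.resize(fr[0][100:270,350:520],(400,400)),cv2.resize(fr[1][40:210,170:340],(400,400))]))
E
```

```text
(no output)
```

View pics/p.png

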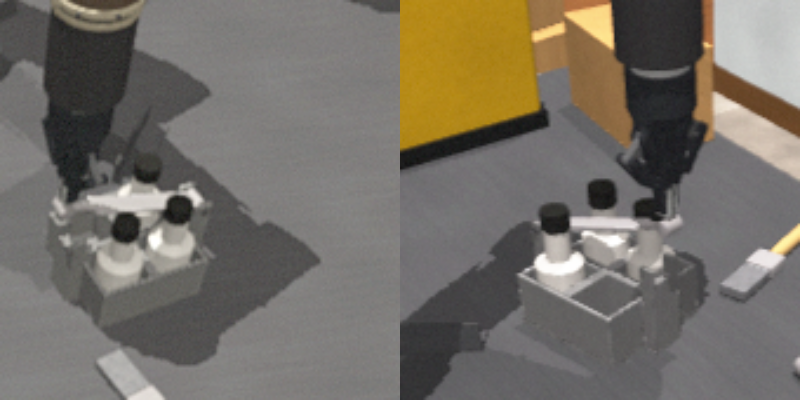

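The bar is swinging down between the necks and is nearly at the catch. Now pressing it home.

```bash
python3 - <<'E'
from h import *
for t in (.25,.15,.08):
    d=10/np.cos(t); bot.movel([*rk(0,100-222*np.cos(t)+d*np.sin(t)),101+222*np.sin(t)+10],rate=60)
q=rk(0,-122); hit=bot.movel([*q,106],rate=25,contact_N=20); s=bot.read_state(); print(hit,s["ee_pos"].round(1),s["ft_force"].round(1))
bot.movel([*q,200],rate=100); bot.reach([480,-60,380],down(0))
n=np.array([np.cos(YAW),np.sin(YAW),0]); o0=np.array([*C,0]); fr=[]
for cam in ("scene","side"):
    c=bot.capture(cam); fr.append(c["frame"])
    for r in bot.mark_of("keeper_grip",cam)[:1]:
        o,d=ray(c,r["point"]); P=o+d*(n@(o0-o))/(n@d); y=(P-o0)@[-np.sin(YAW),np.cos(YAW),0]
        print(cam,r["score"],"y",y,"z",P[2],"ang",np.arctan2(P[2]-101,100-y))
print(bot.read_state()["time"])
cv2.imwrite("pics/q.png",np.hstack([cv2.resize(fr[0][130:270,350:490],(400,400)),cv2.resize(fr[1][90:230,190:330],(400,400))]))
E
```

```text
True [545.8  69.4 110.8] [-3.8  0.3  9.5]
scene 0.88 y -115.90623789420764 z 109.94192307128583 ang 0.04139211456549735
side 0.58 y -126.1988707380734 z 107.50579369052844 ang 0.028753462194733174
93.75
```

View pics/q.png

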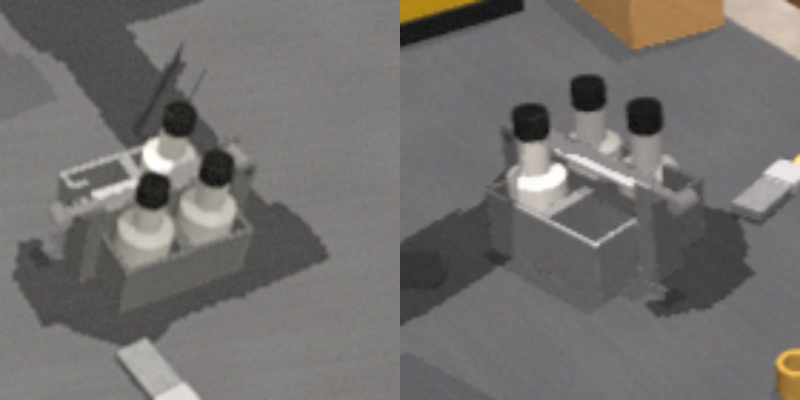

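The bar lies in its catch. Finger contact at 110.8 mm puts the handle at about 101 mm, which is level. The stoppers look seated, and the 4th stayed in the block.

```bash
python3 -c "
from h import *
print(bot.hand_in())"
```

```text
the job is handed in; nothing more can be done
None
```

I stood all three canisters on the bench in carrier cells, pushed a black stopper home in each, then lowered the keeper bar into its catch, and handed the job in at about 94 s; no verdict came back.

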